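Dock the model board in its rail notch and lock it

ROBOT

A 7-joint arm with a two-finger parallel gripper is mounted at the origin on a cart in front of the work surface, level with it; the furniture and walls round the work are solid. World frame = base frame: x ahead of the robot, y to its left, z up, the work surface at z = 0. Lengths are in m, angles in rad, forces in N, time in s.
With the tool pointing down it reaches from about 0.4 to 0.875 m from the base axis. Payload 19.3 kg.
Tool frame: the origin (TCP) lies between the finger pads; the fingertips stand bot.tcp_to_tips ahead of it and the grasp point (between the pads) is the TCP (bot.tcp_to_tips is the distance from the TCP to the fingertips, in m); z points along the fingers, y is the line along which they close (so a half turn about z gives the same grasp; the last joint's range is limited). The gripper opens to 85 mm and grips with 20 to 120 N. Pads are 22 mm wide; open, the fingers measure 114 mm over their backs; the gripper's body (76 mm by 85 mm) begins 54 mm behind the grasp point. The pads swing forward as they close: fully open they stand 13 mm farther back than shut.
Start: joints at [-1.208, 0.521, -0.036, 1.599, 0.021, 1.021, -0.113], TCP at [0.262, 0.567, 0.25] pointing down, gripper open.
Joint ranges: [-2.91, 2.91], [-0.3, 2.13], [-1.5, 1.42], [0.17, 2.43], [-1.26, 4.41], [0.16, 1.93], [-2.52, 2.52]. Speed limits (rad/s): [1.89, 1.89, 2.39, 2.39, 3.01, 3.01, 3.01].

INTERFACE

Orientations are given as [roll, pitch, yaw] about the fixed x, y, z axes, in that order (R = Rz(yaw) Ry(pitch) Rx(roll)).
In Python, from workcell import telemetry, grab_frame, bot gives the robot as it stands. The module is installed in compiled form; this text tells all that it offers.
- The arm moves only by the shell command python3 -m crank 'ROWS' [FORCE]. ROWS is text: rows parted by semicolons, each of 7 numbers parted by spaces: the finger opening in m, from 0 to 0.0854, then the shift along the tool's x, y, z in m, then the turn, a rotation vector about the tool's x, y, z in degrees. A call has exactly 8 rows; each row shifts and turns the commanded pose from where the row before left it, along the tool's axes as they then stand; what a row does not reach is not made up. A row lasts 1/12 s, in which the tool goes at most 41.7 mm and 7.16 degrees, less where a joint would pass 70% of its speed; a pose out of reach is approached as far as the arm can. A call with a gripper value outside its range is refused whole. The fingers move at their own pace and stop on an object; FORCE is the grip in N (left out, the last holds). Time passes only in rows, so rows that do not move let the fingers close, or fill a call up. It gives the time, the measured TCP pose, the force, the opening and the grip force at its end, in the units of the state.
- telemetry.observe(): the state, without advancing time (a new reading comes with each control period).
- grab_frame(name): name is "side" or "top"; returns a dict with "pixels" (384x512x3 uint8, red, green, blue), "depth" (384x512 float32, m along the optical axis (not along the pixel's ray), 0 where there is no reading), "vertical_fov" (degrees; the focal length in pixels is half the picture's height over the tangent of half this angle, whatever the lens; pixels are square), "cx", "cy" (the principal point, pixels), "R" (3x3) and "t" (3): a world point X has camera coordinates R X + t. Camera axes: x right, y down, z forward; pixel columns grow to the right and rows downward; lengths in m; the calibration is good to about 2 mm. A picture is of the moment at which its call begins.
- bot.job_done(): hands the job in; it is judged then, once.
The state is a dict: "clock": time; "qpos": joint angles; "qd": joint speeds; "joint_efforts": joint torques, N m; "position": TCP position; "tool_rot": TCP orientation; "force": force on the tool from outside, world axes, zero at the start; "moment": the same for the moment, N m; "grip_width": finger opening in m; "finger_force": force on a finger pad.
Only numpy, scipy, OpenCV 4.12 (cv2) and the standard library are available. Lean on these libraries where they do the work, as an engineer would, in place of code of your own. Each camera call takes 0.05 s, during which the arm holds its last target. There are 200 camera calls.

TASK

Push the wooden board, with the stone model riding on it, along its two rails until it drops down into the locating notches, then push the black peg of the flat steel keeper so that the keeper swings fully round to its stop, across the seated board. Use fingertips only: do not grasp or lift anything, do not touch the stone model, which must stay in its frame on the board, and leave the things round about where they are. Finish with the hand clear.

Things in the scene. Friction and masses are not known exactly. Their poses are not given: they have to be found in the camera images.
- rails: Fixed rail jig. Origin on the bench, under the seated board's centre; x: the way to push the board, along the rails (roughly to the robot's right); y away from the robot; z up. Base plate 8 mm thick, x -200..75, y -87..59 mm. Two aluminium rails x -190..70, at |y| 25..45 mm, tops 34 mm high; side guides at |y| 46.5..52.5, 40 mm high. Channel between the rails open, floor 8 mm high.
- seat (a point): Where the seated board's deck underside has its centre: rails' origin, 34 mm up. The rail tops have four notches, 16 mm long, 8 mm deep (inner halves of the rails at x +45, outer halves at x -45 mm), for the board's four 12 mm feet. The feet drop in only all at once; then the notch walls stop the board firmly (play 2 mm along, 1.5 mm across).
- carrier: Loose wooden board, 120 (x) x 90 x 10 mm, 0.3 to 0.65 kg, on four 8 mm feet. Origin: centre of its deck's underside, axes as the rails'. Starts at x -60 to -110 mm in the rails' frame with its deck 42 to 52 mm above the bench; seated, the deck is 8 mm lower, 34 to 44 mm. Sliding takes about 1 to 4 N.
- push_face (a point): Centre of the board's rear end face, the face to push (upright, 90 mm wide, 10 mm high; 60 mm behind the board's centre, 5 mm above its deck's underside). A fingertip can stand behind it in the open 50 mm wide channel between the rails.
- stone_model: The cream stone dental model, 54 x 60 x 28 mm, about 0.08 kg, lying loose in a 5 mm high wooden frame on the board, whose centre is 18 mm ahead (+x) of the board's; origin at the centre of its underside, 10 mm above the deck's underside.
- keeper_peg (a point): Middle of the upright black peg (10 mm diameter) on the keeper, 69 mm above the bench; the peg reaches from 53.5 to 85.5 mm above the bench. It lies 45 mm from the pivot.
- keeper_hinge (a point): The keeper's upright pivot axis, fixed to the jig at x -37, y -68 mm in the rails' frame; this point is at the height of the keeper's underside, 46.5 mm above the bench. The keeper is a flat steel bar 16 mm wide and 7 mm thick that reaches 56 mm from the pivot.
- keeper (a joint): Keeper angle, rad: at 0 it points backward (-x of the rails) beside the rails; it grows as it swings clockwise seen from above, over the rails, to its stop at 1.571, where it points to +y across the rear of the seated board. Starts at 0 to 0.2, stays where left, takes about 1 N at the peg, passes 2.5 mm above the seated board; a board not dropped is in its way.
- jar: Bystander: white jar with blue lid, 48 mm diameter, 55 mm high, origin at the centre of its underside.
- wax_block: Bystander: cream block of wax, 56 x 86 x 19 mm, origin at the centre of its underside.
- bowl: Bystander: green rubber bowl, 68 mm diameter, 42 mm high, origin at the centre of its underside.
- pink_model: Bystander: pink dental model, 54 x 60 x 28 mm, origin at the centre of its underside.

How it is judged:
On the way, in this order (a step that is already met when the one before it is completed fails the run):
1. the board has dropped into the notches, keeper not yet across (z of carrier in the frame of rails between 0.03 and 0.037 m and x of carrier in the frame of rails between -0.005 and 0.005 m and y of carrier in the frame of rails between -0.004 and 0.004 m and angle between carrier's own z axis and vertical below 0.04 rad and angle between the x axis of carrier and the x axis of rails, either way round below 0.07 rad and value of joint keeper below 1 rad), for 0.2 s.
2. the keeper is swung across to its stop (value of joint keeper above 1.42 rad), for 0.2 s.
At the end, for the whole second after the job is handed in: Board flat in the notches (underside 30-37 mm above the bench, within 5 mm along and 4 mm across, tilt < 0.04 rad), keeper across it (> 1.42 rad), stone model flat in its frame, all at rest, bystanders within 20 mm of where they stood (z of carrier in the frame of rails between 0.03 and 0.037 m and x of carrier in the frame of rails between -0.005 and 0.005 m and y of carrier in the frame of rails between -0.004 and 0.004 m and angle between carrier's own z axis and vertical below 0.04 rad and angle between the x axis of carrier and the x axis of rails, either way round below 0.07 rad and x of stone_model in the frame of carrier between 0.012 and 0.024 m and y of stone_model in the frame of carrier between -0.006 and 0.006 m and z of stone_model in the frame of carrier below 0.0125 m and angle between stone_model's own z axis and vertical below 0.06 rad and value of joint keeper above 1.42 rad and linear speed of each of carrier, stone_model below 0.02 m/s and distance of each of jar, wax_block, bowl, pink_model from where it was at the start of the episode below 0.02 m); the robot touches nothing.
It fails at once if the board is lifted off its rails (z of carrier in the frame of rails above 0.055 m).
It fails at once if the board is tipped (angle between carrier's own z axis and vertical above 0.2 rad).
It fails at once if the stone model is lifted or thrown out of its frame (z of stone_model in the frame of carrier above 0.018 m).
It fails at once if the hand touches the stone model (contact force between any of the arm, the fingers and stone_model above 0.5 N).
It fails at once if a bystander is disturbed (distance of any of jar, wax_block, bowl, pink_model from where it was at the start of the episode above 0.02 m).
It also fails if it takes over 46 s, if anything falls off the work surface, if the arm or the gripper's body presses on something with over 40 N, if the wrist force passes 120 N, or if a joint passes its speed limit or range.

## Working session

There is one attempt and no reset: what is moved stays moved. The work goes in short steps, Python scripts to look and compute and a shell command to move; the robot and the scene stay as the last step left them, time stands still between calls to the robot, and variables do not carry over. Pictures are saved under pics/ and viewed, at most 10 in all, crops included, and the job is handed in when it is done.

```bash
mkdir -p pics
cat > h.py <<'E'
import numpy as np, cv2
from workcell import telemetry, grab_frame, bot
def cloud(f):
    h,w=f['depth'].shape; fl=h/2/np.tan(np.radians(f['vertical_fov'])/2)
    v,u=np.mgrid[:h,:w]; d=f['depth'].astype(float)
    P=np.stack([(u-f['cx'])/fl*d,(v-f['cy'])/fl*d,d],-1)
    X=(P-f['t'])@np.array(f['R']); X[d==0]=np.nan
    return X
E
python3 - <<'E'
from h import *
for n in('top','side'):
    f=grab_frame(n); X=cloud(f); np.savez(n,X=X,p=f['pixels'])
    cv2.imwrite(f'pics/{n}0.png',f['pixels'][...,::-1])
    print(n,f['R'],f['t'],f['vertical_fov'])
s=telemetry.observe();print(s,bot.tcp_to_tips)
E
```

```text
top [[-0.01086482 -0.99974997 -0.01954344]
 [-0.9908735   0.01339034 -0.13412832]
 [ 0.13435647  0.0179078  -0.99077124]] [0.3074235  0.57364362 1.2762437 ] 45.42411327535119
side [[-0.9998136  -0.01859622  0.00519183]
 [-0.01428535  0.53160684 -0.84687077]
 [ 0.01298858 -0.84678707 -0.5317734 ]] [ 0.54430463 -0.10777208  1.14512396] 55.69936645528569
{'clock': 0.1, 'qpos': array([-1.2081981 ,  0.5219481 , -0.03633723,  1.59993036,  0.02116315,
        1.02111665, -0.1128259 ]), 'qd': array([-1.08458856e-04, -2.79017476e-04,  1.22157768e-03, -3.93771457e-05,
        5.12016052e-04,  2.48041713e-04,  1.39276420e-03]), 'joint_efforts': array([ 3.17274571e-03, -9.28487778e+01,  1.98338024e+00, -3.70528686e+01,
        1.79354410e-02,  5.33944694e-03,  2.61062041e-05]), 'position': array([0.26203102, 0.567111  , 0.24979448]), 'tool_rot': array([-3.14057379e+00,  3.53129771e-05,  2.70874642e+00]), 'force': array([-0.98421047, -0.15744378,  0.00930031]), 'moment': array([-0.02218672, -0.04422236,  0.02422354]), 'finger_force': 0.0, 'grip_width': 0.08493791667424497} 0.019
```

View pics/top0.png

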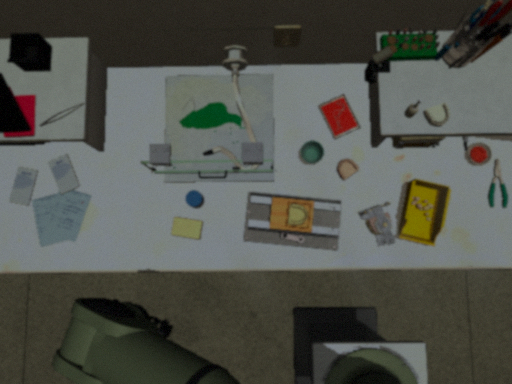

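View pics/side0.png

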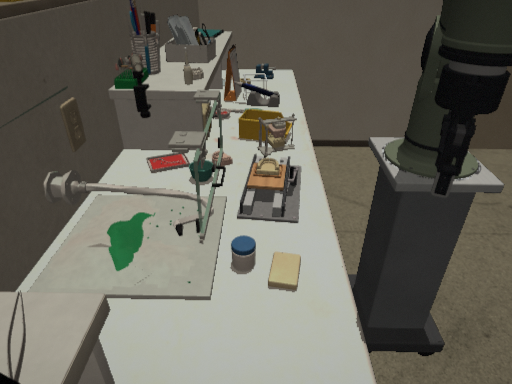

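The top view shows the jig at about (245–341, 193–250), with the board at (293, 214) and the keeper at (292, 237). The jar is at (194, 199) and the wax block at (187, 228). The side view shows the same jig at (270, 190). Next I'll locate the jig precisely.

Run:
```python
from h import *
z=np.load('top.npz');X=z['X'];p=z['p'].astype(int)
a=cv2.resize(z['p'][180:260,235:350][...,::-1],None,fx=6,fy=6,interpolation=cv2.INTER_CUBIC)
cv2.imwrite('pics/c1.png',cv2.convertScaleAbs(a,alpha=1.6))
s=np.load('side.npz');q=s['p'][145:225,230:310][...,::-1]
cv2.imwrite('pics/c2.png',cv2.convertScaleAbs(cv2.resize(q,None,fx=7,fy=7,interpolation=cv2.INTER_CUBIC),alpha=1.4))
m=np.zeros(X.shape[:2],bool);m[188:256,238:348]=1
Z=X[...,2]
print(np.nanmedian(Z[255:262,240:340]), np.histogram(Z[m],bins=np.arange(-.01,.1,.004)))
# plate footprint
mm=(m&(Z>.004)).astype(np.uint8)
n,l,st,_=cv2.connectedComponentsWithStats(mm);k=1+st[1:,4].argmax();print(st[k])
for lo,hi,nm in((.005,.013,'plate'),(.028,.045,'rail'),(.046,.056,'deck'),(.057,.1,'high')):
    w=(l==k)&(Z>lo)&(Z<hi); P=X[w]; r=cv2.minAreaRect((P[:,:2]*1000).astype(np.float32)); print(nm,w.sum(),r,np.median(P[:,2]),P.mean(0))
for r in range(190,254,3): print(r,(Z[r,240:346:4]*1000).round().astype(int))
print('X@',X[214,293],X[237,292])
```

```text
-8.850264811323876e-05 (array([  49,  664, 1480, 1035, 1156,  359,   39,   24,   45,   89,  322,
        364,  248,   98,  196,  584,  274,   65,   79,  124,   62,   48,
         31,    5,    6,    0,    0]), array([-0.01 , -0.006, -0.002,  0.002,  0.006,  0.01 ,  0.014,  0.018,
        0.022,  0.026,  0.03 ,  0.034,  0.038,  0.042,  0.046,  0.05 ,
        0.054,  0.058,  0.062,  0.066,  0.07 ,  0.074,  0.078,  0.082,
        0.086,  0.09 ,  0.094,  0.098]))
[ 243  191   98   60 4534]
plate 1662 ((497.2538757324219, 212.7482147216797), (276.8835754394531, 152.17874145507812), 84.20096588134766) 0.00809546115100998 [0.47930082 0.21712519 0.00826697]
rail 1073 ((511.334716796875, 207.78948974609375), (260.07855224609375, 106.13189697265625), 83.63135528564453) 0.03574130414306431 [0.51126039 0.2068589  0.03597018]
deck 981 ((500.1175842285156, 233.62518310546875), (154.14952087402344, 120.71530151367188), 81.57003021240234) 0.0519804361890118 [0.50543806 0.22233673 0.05191563]
high 454 ((493.5130615234375, 216.6860809326172), (114.35372161865234, 115.0687255859375), 85.28231048583984) 
[... 2903 characters left out ...]
               1                   -4]
238 [ 4  4 10 10  7  8  9  6  6 12  5 50 48 54 54 56  8  6  4  7 12  7  9  9
 12  1  2]
241 [ 1  1  7  8 11  6  8 12  5 11  6  4  8  8 49 57 12  8  3  6  4  0  9  6
  3 -4 -4]
244 [ 0 -2 -2  7  0  5 -1 -1 -1  2  4  8  8  6  6 11  6  4  6  8 11  5  8 11
  2  4  2]
247 [-1  5  5 -1  3 -7  5  2  6  2 -8 -1 -3  1  5  2  0  7  5  6  9 10  7 12
  8  3 -2]
250 [ 0 -3  1  0 -2 -1  0  3  0  2  0 -1 -1  7  4  0  0  2 -1 -5  3 -3 -3 -1
  9  1 -3]
253 [-3 -3  4 -2 -1  3  4 -2  1 -5 -1 -1 -1  1  4  1  5 -1  2  0  1 -5 -1 -2
  2  0  3]
X@ [0.5113588  0.21092801 0.06738469] [0.44784725 0.21438779 0.05478266]<stdin>:15: RuntimeWarning: invalid value encountered in cast
```

View pics/c1.png

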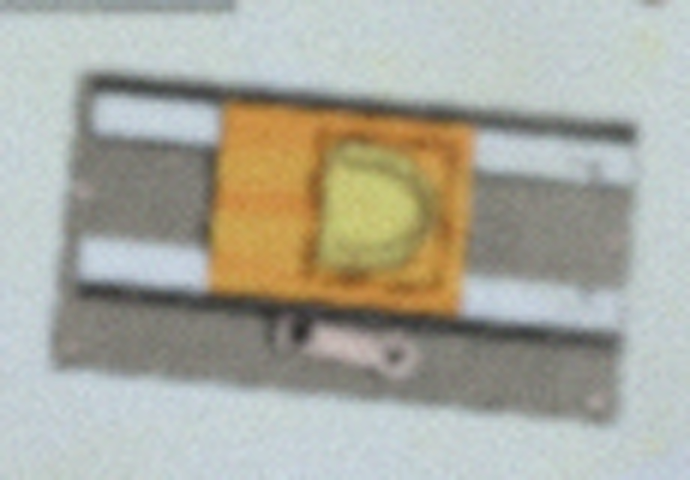

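View pics/c2.png

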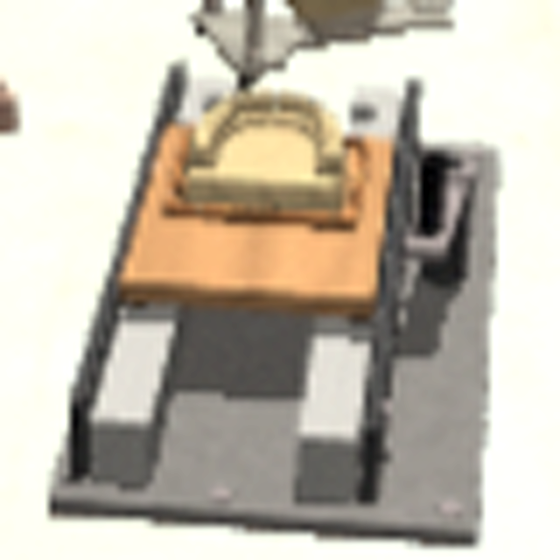

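The crops show the board's rear edge at about (271, 213) and its front edge at (313, 218) in the top image. The keeper pivot is at about (302, 239), and the peg at (285, 235). From the plate and rail rectangles I get a rail origin of about (0.505, 0.1485), with rails x along yaw −96°. I'll push with closed fingers at tool yaw 84°, which makes tool x = −rails x and tool y = rails y.

```bash
python3 -m crank '0 0 0 0 0 0 7.12;0 0 0 0 0 0 7.12;0 0 0 0 0 0 7.12;0 0 0 0 0 0 7.12;0 0 0 0 0 0 7.12;0 0 0 0 0 0 7.12;0 0 0 0 0 0 7.12;0 0 0 0 0 0 7.12' 40
python3 -m crank '0 0 0 0 0 0 7.12;0 0 0 0 0 0 7.12;0 -.01925 .0238 0 0 0 0;0 -.01925 .0238 0 0 0 0;0 -.01925 .0238 0 0 0 0;0 -.01925 .0238 0 0 0 0;0 -.01925 .0238 0 0 0 0;0 -.01925 .0238 0 0 0 0'
python3 -m crank '0 -.01925 .0238 0 0 0 0;0 -.01925 .0238 0 0 0 0;0 -.01925 .0238 0 0 0 0;0 -.01925 .0238 0 0 0 0;0 -.01925 .0238 0 0 0 0;0 -.01925 .0238 0 0 0 0;0 0 0 0 0 0 0;0 0 0 0 0 0 0'
cat >> h.py <<'E'
O=np.array([.5048,.1485]);ex=np.array([-.1045,-.9945]);ey=np.array([.9945,-.1045])
def st():
    s=telemetry.observe();d=s['position'][:2]-O
    print('t',s['clock'],'rails xy mm',(d@ex*1e3).round(1),(d@ey*1e3).round(1),'tip z',((s['position'][2]-bot.tcp_to_tips)*1e3).round(1),'yaw',np.degrees(s['tool_rot']).round(1),'F',s['force'].round(1),s['grip_width'])
E
python3 -c "
from h import *
st()"
```

```text
clock: 0.77
position: [0.2621, 0.5672, 0.25]
tool_rot: [-3.141, 0.001, 1.709]
force: [-0.3, 0.2, 0.6]
grip_width: 0.0
finger_force: 0.0
clock: 1.43
position: [0.3928, 0.4363, 0.2501]
tool_rot: [-3.141, 0.0, 1.466]
force: [0.3, 1.0, -0.6]
grip_width: 0.0
finger_force: 0.0
clock: 2.1
position: [0.523, 0.3061, 0.25]
tool_rot: [-3.142, 0.001, 1.463]
force: [-0.5, 0.1, -1.0]
grip_width: -0.0002
finger_force: 0.0
t 2.1 rails xy mm -158.6 1.6 tip z 231.0 yaw [-180.     0.    83.8] F [-0.5  0.1 -1. ] -0.0002448270988214652
```

```bash
python3 -m crank '0 0 -.0015 .03 0 0 0;0 0 0 .03 0 0 0;0 0 0 .03 0 0 0;0 0 0 .03 0 0 0;0 0 0 .03 0 0 0;0 0 0 .025 0 0 0;0 0 0 0 0 0 0;0 0 0 0 0 0 0'
python3 - <<'E'
from h import *
st()
f=grab_frame('side');X=cloud(f);p=f['pixels']
cv2.imwrite('pics/s1.png',cv2.convertScaleAbs(cv2.resize(p[125:235,220:320][...,::-1],None,fx=5,fy=5,interpolation=cv2.INTER_CUBIC),alpha=1.4))
# board rear edge: orange pixels from initial top
z=np.load('top.npz');X=z['X'];p=z['p'].astype(int)
m=(p[...,0]>p[...,2]*1.8)&(abs(X[...,2]-.052)<.008);m[:185]=0;m[:,:240]=0;m[:,340:]=0;m[232:]=0
P=X[m][:,:2]-O;P=np.c_[P@ex,P@ey]*1e3
print(m.sum(),np.percentile(P,[0.5,3,50,97,99.5],axis=0).round(1), cv2.minAreaRect(P.astype(np.float32)))
m=(p[...,0]>p[...,2]*1.3)&(X[...,2]>.062);m[:185]=0;m[:,:240]=0;m[:,340:]=0;m[232:]=0
P=X[m][:,:2]-O;P=np.c_[P@ex,P@ey]*1e3;print('stone',np.percentile(P,[3,97],axis=0))
E
```

```text
clock: 2.77
position: [0.5196, 0.3083, 0.0748]
tool_rot: [-3.14, 0.001, 1.467]
force: [-0.3, 0.5, 1.0]
grip_width: 0.0005
finger_force: 0.0
t 2.7667 rails xy mm -160.5 -2.0 tip z 55.8 yaw [-1.799e+02  1.000e-01  8.410e+01] F [-0.3  0.5  1. ] 0.00047872118176969564
951 [[-126.1  -44.8]
 [-123.3  -43.1]
 [ -83.3   -2.3]
 [ -11.2   42.8]
 [  -8.7   44.6]] ((-67.31452941894531, 1.0029144287109375), (92.436279296875, 118.9892578125), 89.44596099853516)
stone [[-74.85293556 -26.53279266]
 [-27.50119159  26.3940344 ]]
```

View pics/s1.png

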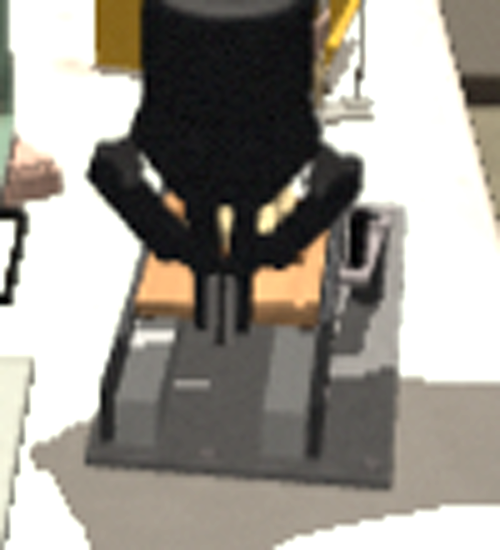

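The view shows the shut fingertips at (222, 335) over the channel. The gripper linkage spreads wide at (95–360, 170), and the peg stands at (360, 235). I'll check the linkage's clearance to the peg before going down.

Run:
```python
from h import *
f=grab_frame('side');X=cloud(f);d=X[...,:2]-O
a=d@ex*1e3;b=d@ey*1e3;z=X[...,2]*1e3
m=(abs(a+160)<35)&(abs(b+2)<80)&(z>55)&(z<200)
for lo in range(50,170,8):
    w=m&(z>=lo)&(z<lo+8)
    if w.sum()>3: print(lo,w.sum(),'y',np.percentile(b[w],[2,98]).round(),'x',np.percentile(a[w],[2,50,98]).round())
Z=np.load('top.npz');X=Z['X'];d=X[...,:2]-O;a=d@ex*1e3;b=d@ey*1e3;z=X[...,2]*1e3
m=(abs(b+70)<32)&(a>-110)&(a<-10)
for lo,hi in((45,62),(68,95)):
    w=m&(z>lo)&(z<hi)&(b<-50);print(lo,w.sum(),np.c_[a[w],b[w]].mean(0).round(1),cv2.minAreaRect(np.c_[a[w],b[w]].astype(np.float32)),z[w].mean())
X=np.load('side.npz')['X'];d=X[...,:2]-O;a=d@ex*1e3;b=d@ey*1e3;z=X[...,2]*1e3
w=(abs(b+70)<25)&(a>-110)&(a<-10)&(z>66)&(b<-46)&(z<90);print('side peg',w.sum(),np.c_[a[w],b[w],z[w]].mean(0).round(1))
```

```text
58 9 y [-6.  5.] x [-172. -170. -169.]
66 32 y [-13.  13.] x [-173. -170. -166.]
74 41 y [-14.  13.] x [-172. -168. -154.]
82 37 y [-14.  13.] x [-173. -170. -158.]
90 36 y [-13.  13.] x [-174. -168. -157.]
98 50 y [-26.  26.] x [-175. -172. -166.]
106 98 y [-33.  33.] x [-174. -171. -153.]
114 119 y [-38.  38.] x [-175. -171. -151.]
122 94 y [-46.  44.] x [-178. -172. -150.]
130 120 y [-52.  50.] x [-179. -172. -149.]
138 139 y [-57.  56.] x [-179. -172. -163.]
146 198 y [-61.  59.] x [-180. -171. -151.]
154 159 y [-50.  50.] x [-182. -171. -158.]
162 145 y [-41.  40.] x [-181. -171. -163.]
45 124 [-57.5 -65.1] ((-60.45109176635742, -64.8355712890625), (18.00341033935547, 64.5283203125), 84.28927612304688) 54.271364634506945
68 12 [-81.7 -62.6] ((-81.6798095703125, -62.59061050415039), (7.545727729797363, 7.69248104095459), 50.10038757324219) 84.6180598076317
side peg 35 [-82.6 -61.2  78.6]
```

```bash
python3 -m crank '0 0 .001 .015 0 0 0;0 0 0 .015 0 0 0;0 -.004 0 0 0 0 0;0 -.004 0 0 0 0 0;0 -.004 0 0 0 0 0;0 -.004 0 0 0 0 0;0 -.003 0 0 0 0 0;0 -.002 0 0 0 0 0'
python3 -m crank '0 -.002 0 0 0 0 0;0 -.002 0 0 0 0 0;0 -.003 0 0 0 0 0;0 -.003 0 0 0 0 0;0 -.003 0 0 0 0 0;0 -.003 0 0 0 0 0;0 -.003 0 0 0 0 0;0 -.003 0 0 0 0 0'
python3 - <<'E'
from h import *
st()
E
```

```text
clock: 3.53
position: [0.5196, 0.2865, 0.046]
tool_rot: [3.141, -0.0, 1.466]
force: [0.3, -0.7, 0.3]
grip_width: -0.0001
finger_force: 0.0
clock: 4.2
position: [0.517, 0.2648, 0.0453]
tool_rot: [3.142, -0.0, 1.466]
force: [0.3, 4.2, 4.0]
grip_width: -0.0
finger_force: 2.1
t 4.2 rails xy mm -117.0 0.0 tip z 26.3 yaw [180.  -0.  84.] F [0.3 4.2 4. ] -9.098043697921632e-06
```

```bash
python3 -m crank '0 -.003 0 0 0 0 0;0 -.003 0 0 0 0 0;0 -.003 0 0 0 0 0;0 -.003 0 0 0 0 0;0 -.003 0 0 0 0 0;0 -.003 0 0 0 0 0;0 -.003 0 0 0 0 0;0 -.003 0 0 0 0 0'
python3 -m crank '0 -.002 0 0 0 0 0;0 -.002 0 0 0 0 0;0 -.002 0 0 0 0 0;0 -.001 0 0 0 0 0;0 -.001 0 0 0 0 0;0 -.001 0 0 0 0 0;0 -.001 0 0 0 0 0;0 -.001 0 0 0 0 0'
python3 - <<'E'
from h import *
st()
f=grab_frame('top');X=cloud(f);p=f['pixels'].astype(int)
m=(p[...,0]>p[...,2]*1.8)&(X[...,2]>.03)&(X[...,2]<.06);m[:185]=0;m[:,:240]=0;m[:,340:]=0;m[232:]=0
P=X[m]-[*O,0];P=np.c_[P@[*ex,0],P@[*ey,0],P[:,2]]*1e3
print(m.sum(),np.percentile(P,[3,50,97,99.5],axis=0).round(1))
E
```

```text
clock: 4.87
position: [0.5145, 0.2408, 0.0453]
tool_rot: [-3.142, 0.0, 1.466]
force: [-0.1, 2.8, 2.7]
grip_width: -0.0001
finger_force: 2.1
clock: 5.53
position: [0.5134, 0.2302, 0.0453]
tool_rot: [-3.142, 0.0, 1.466]
force: [0.3, 3.4, 3.3]
grip_width: 0.0001
finger_force: 2.0
t 5.5333 rails xy mm -82.2 -0.0 tip z 26.3 yaw [-180.    0.   84.] F [0.3 3.4 3.3] 0.00014896827804957837
79 [[25.4  8.8 47.3]
 [36.5 28.1 52.3]
 [44.4 42.3 58.2]
 [45.4 44.  59. ]]
```

```bash
python3 -m crank '0 -.001 0 0 0 0 0;0 -.001 0 0 0 0 0;0 -.001 0 0 0 0 0;0 -.001 0 0 0 0 0;0 -.001 0 0 0 0 0;0 -.001 0 0 0 0 0;0 -.001 0 0 0 0 0;0 -.001 0 0 0 0 0'
python3 -m crank '0 -.001 0 0 0 0 0;0 -.001 0 0 0 0 0;0 -.001 0 0 0 0 0;0 -.0005 0 0 0 0 0;0 -.0005 0 0 0 0 0;0 -.0005 0 0 0 0 0;0 -.0005 0 0 0 0 0;0 0 0 0 0 0 0'
python3 -c "
from h import *
st()"
```

```text
clock: 6.25
position: [0.5125, 0.2221, 0.0453]
tool_rot: [-3.142, 0.0, 1.466]
force: [1.4, 3.4, 1.4]
grip_width: 0.0001
finger_force: 1.6
clock: 6.92
position: [0.512, 0.2171, 0.0452]
tool_rot: [-3.141, 0.0, 1.466]
force: [0.2, 0.5, -0.5]
grip_width: 0.0002
finger_force: 0.2
t 6.9167 rails xy mm -69.0 -0.1 tip z 26.2 yaw [-180.    0.   84.] F [ 0.2  0.5 -0.5] 0.0001916524661324716
```

```bash
python3 -m crank '0 -.0005 0 0 0 0 0;0 -.0005 0 0 0 0 0;0 -.0005 0 0 0 0 0;0 0 0 0 0 0 0;0 0 0 0 0 0 0;0 0 0 0 0 0 0;0 0 0 0 0 0 0;0 0 0 0 0 0 0'
python3 - <<'E'
from h import *
st()
f=grab_frame('top');X=cloud(f);p=f['pixels'].astype(int)
m=(p[...,0]>p[...,2]*1.8)&(X[...,2]>.03)&(X[...,2]<.06);m[:185]=0;m[:,:240]=0;m[:,340:]=0;m[232:]=0
P=X[m]-[*O,0];P=np.c_[P@[*ex,0],P@[*ey,0],P[:,2]]*1e3
print(m.sum(),np.percentile(P,[3,50,97,99.5],axis=0).round(1))
E
```

```text
clock: 7.58
position: [0.5119, 0.2157, 0.0453]
tool_rot: [-3.142, 0.0, 1.466]
force: [0.5, -0.2, -0.6]
grip_width: 0.0002
finger_force: 0.0
t 7.5833 rails xy mm -67.6 0.0 tip z 26.3 yaw [-180.    0.   84.] F [ 0.5 -0.2 -0.6] 0.00016768870234256674
52 [[43.1 16.  38.9]
 [52.6 32.7 45.1]
 [59.1 44.6 52. ]
 [59.4 44.8 53.2]]
```

The board has dropped: its top is now about 45 mm high, down from 52, and its front edge is at about x +60. I'll retreat and set up for the peg.

```bash
python3 -m crank '0 .006 0 0 0 0 0;0 .006 0 0 0 0 0;0 0 0 -.025 0 0 0;0 0 0 -.03 0 0 0;0 0 0 -.03 0 0 0;0 .003 -.028 0 0 0 0;0 .002 -.03 0 0 0 0;0 0 -.03 0 0 0 0'
python3 -m crank '0 0 0 0 0 0 -6.9;0 0 0 0 0 0 -6.9;0 0 0 0 0 0 -6.9;0 0 0 0 0 0 -6.9;0 0 0 0 0 0 -6.9;0 0 0 0 0 0 -6.9;0 0 0 0 0 0 -6.9;0 0 0 0 0 0 -6.9'
python3 -m crank '0 0 0 0 0 0 -6.9;0 0 0 0 0 0 -6.9;0 0 0 0 0 0 -6.9;0 0 0 0 0 0 -6.7;0 0 0 0 0 0 0;0 0 0 0 0 0 0;0 0 0 0 0 0 0;0 0 0 0 0 0 0'
python3 - <<'E'
from h import *
st()
f=grab_frame('side')
cv2.imwrite('pics/s2.png',cv2.convertScaleAbs(cv2.resize(f['pixels'][125:235,220:320][...,::-1],None,fx=5,fy=5,interpolation=cv2.INTER_CUBIC),alpha=1.4))
E
```

```text
clock: 8.3
position: [0.4252, 0.243, 0.1307]
tool_rot: [3.141, -0.001, 1.466]
force: [-0.1, 0.8, -0.4]
grip_width: 0.0002
finger_force: 0.0
clock: 8.97
position: [0.4262, 0.2426, 0.1304]
tool_rot: [3.141, 0.0, 2.436]
force: [1.1, 0.4, -0.7]
grip_width: 0.0001
finger_force: 0.0
clock: 9.63
position: [0.4261, 0.2421, 0.1303]
tool_rot: [-3.141, 0.0, 2.905]
force: [0.5, 0.7, 0.7]
grip_width: -0.0003
finger_force: 0.0
t 9.6333 rails xy mm -84.9 -88.1 tip z 111.3 yaw [-180.     0.   166.4] F [0.5 0.7 0.7] -0.00025988878406715734
```

View pics/s2.png

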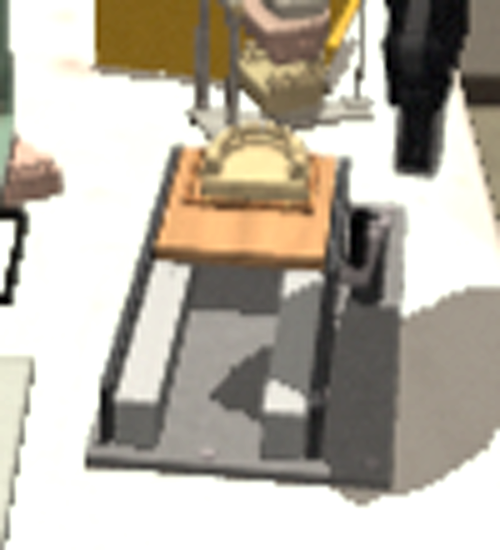

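The board sits low between its guides with the stone in its frame. The keeper peg at (360, 235) is still at its start. I'll go down behind the peg and make contact.

```bash
python3 -m crank '0 0 0 .016 0 0 0;0 0 0 .016 0 0 0;0 0 0 .015 0 0 0;0 -.003 0 0 0 0 0;0 -.003 0 0 0 0 0;0 -.003 0 0 0 0 0;0 -.003 0 0 0 0 0;0 0 0 0 0 0 0'
python3 -m crank '0 -.00317 .00087 0 0 0 4;0 -.00317 .00087 0 0 0 4;0 -.00317 .00087 0 0 0 4;0 -.00317 .00087 0 0 0 4;0 -.00317 .00087 0 0 0 4;0 -.00317 .00087 0 0 0 4;0 -.00317 .00087 0 0 0 4;0 -.00317 .00087 0 0 0 4'
python3 - <<'E'
from h import *
st()
E
```

```text
clock: 10.35
position: [0.4388, 0.2391, 0.0841]
tool_rot: [3.141, 0.001, 2.907]
force: [0.0, -0.1, 0.1]
grip_width: 0.0002
finger_force: 0.0
clock: 11.02
position: [0.4635, 0.2339, 0.0839]
tool_rot: [3.141, -0.0, 2.346]
force: [-0.7, 1.7, 0.8]
grip_width: -0.0001
finger_force: 0.4
t 11.0167 rails xy mm -80.6 -50.0 tip z 64.9 yaw [179.9  -0.  134.4] F [-0.7  1.7  0.8] -0.00010019805757976747
```

```bash
python3 -m crank '0 -.00317 .00087 0 0 0 4;0 -.00317 .00087 0 0 0 4;0 -.00317 .00087 0 0 0 4;0 -.00317 .00087 0 0 0 4;0 -.00317 .00087 0 0 0 4;0 -.00317 .00087 0 0 0 4;0 -.00317 .00087 0 0 0 4;0 -.00317 .00087 0 0 0 4'
python3 -m crank '0 -.00317 .00087 0 0 0 4;0 -.00317 .00087 0 0 0 4;0 -.00317 .00087 0 0 0 4;0 -.00317 .00087 0 0 0 4;0 -.001 0 0 0 0 2.5;0 -.001 0 0 0 0 0;0 0 0 0 0 0 0;0 0 0 0 0 0 0'
python3 - <<'E'
from h import *
st()
E
```

```text
clock: 11.68
position: [0.4823, 0.2159, 0.0839]
tool_rot: [3.141, -0.001, 1.787]
force: [-0.1, 0.7, -1.4]
grip_width: 0.0003
finger_force: 0.5
clock: 12.35
position: [0.4866, 0.2017, 0.0836]
tool_rot: [3.141, -0.0, 1.47]
force: [-0.4, 0.6, 0.6]
grip_width: 0.0003
finger_force: 0.3
t 12.35 rails xy mm -51.0 -23.6 tip z 64.6 yaw [180.   -0.   84.2] F [-0.4  0.6  0.6] 0.0003374979965529346
```

```bash
python3 -m crank '0 -.0005 0 0 0 0 0;0 -.0005 0 0 0 0 0;0 -.0005 0 0 0 0 0;0 -.0005 0 0 0 0 0;0 0 0 0 0 0 0;0 0 0 0 0 0 0;0 0 0 0 0 0 0;0 0 0 0 0 0 0'
python3 -m crank '0 -.0005 0 0 0 0 0;0 -.0005 0 0 0 0 0;0 0 0 0 0 0 0;0 0 0 0 0 0 0;0 0 0 0 0 0 0;0 0 0 0 0 0 0;0 0 0 0 0 0 0;0 0 0 0 0 0 0'
python3 - <<'E'
from h import *
st()
E
```

```text
clock: 13.02
position: [0.4866, 0.2012, 0.0836]
tool_rot: [3.141, -0.002, 1.47]
force: [0.2, 10.9, -0.4]
grip_width: 0.0
finger_force: 5.2
clock: 13.68
position: [0.4866, 0.201, 0.0836]
tool_rot: [3.141, -0.003, 1.47]
force: [1.2, 15.0, -0.7]
grip_width: -0.0
finger_force: 7.5
t 13.6833 rails xy mm -50.3 -23.5 tip z 64.6 yaw [179.9  -0.2  84.2] F [ 1.2 15.  -0.7] -3.2853562326547386e-05
```

The keeper is firmly on its stop, with 15 N at the finger. I'll back away, rise and check.

```bash
python3 -m crank '0 .003 0 0 0 0 0;0 .006 0 0 0 0 0;0 .01 0 0 0 0 0;0 .015 0 0 0 0 0;0 0 0 -.03 0 0 0;0 0 0 -.04 0 0 0;0 0 0 -.04 0 0 0;0 0 0 -.03 0 0 0'
python3 -m crank '0 .03 -.01 0 0 0 0;0 .03 -.01 0 0 0 0;0 .03 -.01 0 0 0 0;0 .03 -.01 0 0 0 0;0 0 0 0 0 0 0;0 0 0 0 0 0 0;0 0 0 0 0 0 0;0 0 0 0 0 0 0'
python3 - <<'E'
from h import *
st()
for n,r,c in(('top',(180,260),(235,350)),('side',(125,235),(220,320))):
    f=grab_frame(n);p=f['pixels'][r[0]:r[1],c[0]:c[1],::-1]
    cv2.imwrite(f'pics/end_{n}.png',cv2.convertScaleAbs(cv2.resize(p,None,fx=5,fy=5,interpolation=cv2.INTER_CUBIC),alpha=1.5))
    X=cloud(f);d=X[...,:2]-O;a=d@ex*1e3;b=d@ey*1e3;z=X[...,2]*1e3
    w=(a>-65)&(a<-15)&(b>-50)&(b<0)&(z>60)&(z<95);print(n,'peg',w.sum(),a[w].mean(),b[w].mean(),z[w].mean())
    w=(a>-4)&(a<42)&(abs(b)<26)&(z>55)&(z<85);print('stone',w.sum(),a[w].mean(),b[w].mean(),z[w].mean())
E
```

```text
clock: 14.35
position: [0.49, 0.2335, 0.2262]
tool_rot: [3.14, -0.001, 1.468]
force: [-0.4, 1.1, 0.5]
grip_width: 0.0004
finger_force: 0.0
clock: 15.02
position: [0.4626, 0.3553, 0.2233]
tool_rot: [3.141, 0.0, 1.467]
force: [1.5, 0.1, -0.8]
grip_width: -0.0003
finger_force: 0.0
t 15.0167 rails xy mm -201.2 -63.6 tip z 204.3 yaw [180.    0.   84.1] F [ 1.5  0.1 -0.8] -0.0003362202371764172
top peg 12 -37.64785273363579 -23.782913711578832 83.19994575750387
stone 276 17.97125574459619 -0.2958274840562549 62.318624785111275
side peg 39 -37.882144062972316 -22.52719538178497 75.73746896474434
stone 184 19.748476440190256 1.99607643564239 64.58642178413088
```

View pics/end_top.png

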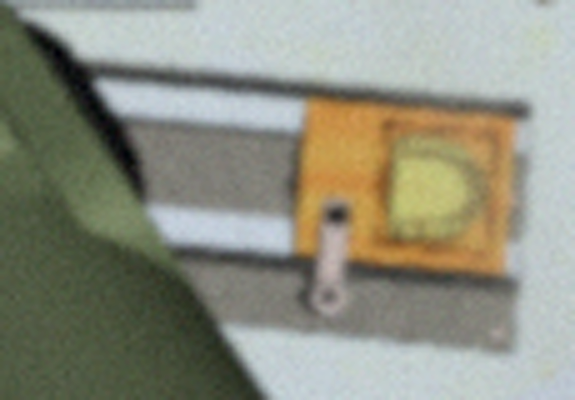

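View pics/end_side.png

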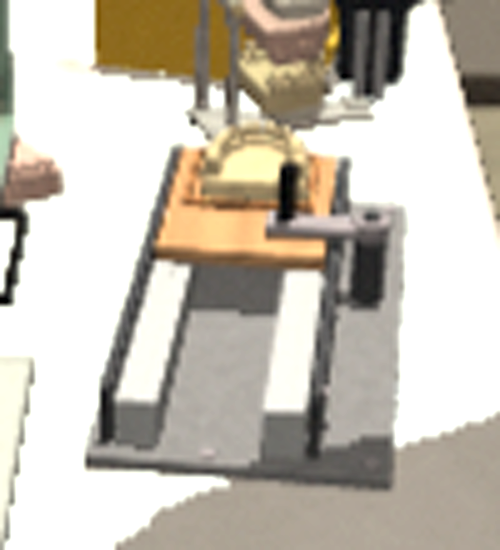

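The keeper lies straight across the seated board: the peg is at (337, 213) in the top crop, which measures as (−38, −23) mm against (−37, −23) expected. The stone is in its frame and the hand is clear.

```bash
python3 -c "
from workcell import bot
print(bot.job_done())"
```

```text
the job is handed in; nothing more can be done
None
```

I handed the job in at about 15 s of the 46 s allowed: the board is seated in its notches, the keeper is against its stop, the stone model is in its frame and the hand is clear; no verdict was returned.

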